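# Pump the rig lubricator until its indicator pops out

### The job

Lubricate the test rig by hand: with the fingertips press the lubricator's black plunger knob down and let it spring all the way up again, stroke after stroke, until the orange indicator pin pops fully out of its brass bush, then let the knob come up and move clear. Do not touch the pin itself, do not press the red emergency stop, and leave the grease can, the steel test weight and the screwdriver where they are.

Things in the scene. Friction and masses are not known exactly. Their poses are not given: they have to be found in the camera images.
- lubricator: Fixed hand lubricator on a dark 210 x 100 x 8 mm steel foot plate (long side along its x). Origin: centre of the underside of the plate, on the table; z up. A blue pump block (74 x 66 mm, top 84 mm above the table, with an aluminium collar to 92 mm) carries the vertical plunger at x = -35 mm, y = 0; a lower aluminium block (64 x 60 mm, top 60 mm above the table) carries the vertical indicator pin at x = +50 mm, y = 0. Its place and its yaw vary.
- knob_top (a point): Centre of the flat top of the black round plunger knob (40 mm diameter, 16 mm high, on a 14 mm steel rod); 132 mm above the table when up. It moves with the knob.
- plunger (a joint): How far the knob is pressed down, m: 0 up, 0.022 fully down on its stop. A spring brings it back up in well under a second; it takes about 5 N to start and about 11 N near the bottom. A stroke counts when the knob goes down at least 15 mm and comes back to within 2 mm of the top; a shorter one may lift the pin less or not at all. Strokes beyond what is needed do no harm.
- indicator (a joint): How far the indicator pin has risen, m. It starts low (0 to 0.012). Each full stroke ratchets it up about 4 mm and it stays there; once past about 0.026 to 0.027 it snaps by itself to its stop at 0.033, fully out. 4 to 8 full strokes are needed, depending on the start.
- pin_tip (a point): Centre of the top of the orange indicator pin (10 mm diameter), 85 mm from the plunger's axis. Its top is 4 mm above its brass bush (68 mm above the table) at joint value 0 and 37 mm above the bush (101 mm above the table) when fully out. Not to be touched.
- estop_box: Bystander, fixed: yellow emergency-stop box 70 x 70 x 50 mm with a red mushroom button (36 mm diameter, top about 72 mm above the table). Origin: centre of its underside.
- estop (a joint): How far the red emergency-stop button is pressed, m (0 up, 0.006 fully in). Must not be pressed.
- grease_can: Bystander, loose: upright round can with a blue label, 52 mm diameter, 110 mm tall. Origin: centre of its underside.
- test_weight: Bystander, loose: steel test weight with a small knob, 44 mm diameter, 66 mm tall. Origin: centre of its underside.
- screwdriver: Bystander, loose: screwdriver with a red handle lying on the table, 190 mm long, along its x. Origin: on the table, under its middle.

How it is judged:
On the way:
1. the pin has been pumped fully out (value of joint indicator above 0.031 m), for 0.2 s.
At the end, for the whole second after the job is handed in: The indicator pin stands fully out (joint above 31 of 33 mm), the knob is back up (pressed less than 2 mm), the emergency stop is not pressed, and the can, weight and screwdriver are within 20 mm of where they began (value of joint indicator above 0.031 m and value of joint each of plunger, estop below 0.002 m and distance of each of grease_can, test_weight, screwdriver from where it was at the start of the episode below 0.02 m); the robot touches nothing.
It fails at once if the knob is pressed with the arm or the gripper body instead of the fingers (more than 1 N) (contact force between plunger and the arm above 1 N).
It fails at once if the indicator pin is touched by the robot (more than 0.5 N) (contact force between indicator and the fingers above 0.5 N or contact force between indicator and the arm above 0.5 N).
It fails at once if the emergency stop is pressed more than 2 mm (value of joint estop above 0.002 m).
It fails at once if the grease can, the test weight or the screwdriver is moved or lifted more than 20 mm (distance of any of grease_can, test_weight, screwdriver from where it was at the start of the episode above 0.02 m).
It also fails if it takes over 48 s, if anything falls off the work surface, if the arm or the gripper's body presses on something with over 40 N, if the wrist force passes 120 N, or if a joint passes its speed limit or range.

### The arm

A 6-joint arm with a two-finger parallel gripper is mounted at the origin on the work surface. World frame = base frame: x ahead of the robot, y to its left, z up, the work surface at z = 0. Lengths are in m, angles in rad, forces in N, time in s.
With the tool pointing down it reaches from about 0.25 to 0.725 m from the base axis. Payload 4 kg.
Tool frame: the origin (TCP) lies at the centre of the arm's flange, where the gripper is bolted on; the fingertips stand 173 mm ahead of it and the grasp point (between the pads) lies 155 mm ahead of it; z points along the fingers, y is the line along which they close (so a half turn about z gives the same grasp; the last joint's range is limited). The gripper opens to 85 mm and grips with 20 to 120 N. Pads are 22 mm wide; open, the fingers measure 114 mm over their backs; the gripper's body (76 mm by 85 mm) begins 54 mm behind the grasp point. The pads swing forward as they close: fully open they stand 13 mm farther back than shut.
Start: joints at [1.109, 0.241, 0.005, 1.335, 0, 1.571], TCP at [0.223, 0.448, 0.405] pointing down, gripper open.
Joint ranges: [-2.72, 2.72], [-1.05, 1.87], [-1.09, 1.28], [-1.99, 2.15], [-1.42, 1.44], [-3.14, 3.14]. Speed limits (rad/s): [2.79, 2.79, 3.14, 3.14, 3.14, 3.14].

### API

Orientations are given as a unit quaternion [w, x, y, z].
In Python, from cell import telemetry, camera, order gives the robot as it stands.
- The arm moves only by the tool drive_tool, never from a script. Its argument "series" is a list of rows, each a list of 2 entries, a list of its own where there are three numbers: the shift along the tool's x, y, z scaled (see below), then the turn, a rotation vector about the tool's x, y, z scaled (see below). In form: [[[x, y, z], [ax, ay, az]], ...]. A call has 1 to 12 rows; each row shifts and turns the commanded pose from where the row before left it, along the tool's axes as they then stand; what a row does not reach is not made up. The controller multiplies each number of a shift by 50 cm and each number of a turn by 2 rad. A row lasts 1/10 s, in which the tool goes at most 50 mm and 8.59 degrees, less where a joint would pass 70% of its speed; a pose out of reach is approached as far as the arm can. A call with a number of a shift or a turn outside -1 to 1 is refused whole. A call with a gripper value outside its range is refused whole. "grip" is the opening, from -1 (shut) to 1 (fully open), set as the call begins (left out, the last holds). The fingers move at their own pace and stop on an object; "newtons" is the grip in N (left out, the last holds). Time passes only in rows, so rows that do not move let the fingers close. It gives the time, the measured TCP pose, the force, the opening and the grip force at its end, in the units of the state.
- telemetry.read_state(): the state, without advancing time (a new reading comes with each control period).
- camera(name): name is "scene" or "top" or "wrist"; returns a dict with "img" (420x560x3 uint8, red, green, blue), "fovy" (degrees; the focal length in pixels is half the picture's height over the tangent of half this angle, whatever the lens; pixels are square), "cx", "cy" (the principal point, pixels), "rvec" (rotation vector, rad) and "tvec" (3), from world to camera coordinates, as OpenCV has them; the wrist camera has in their place "T_tool_cam" (4x4, takes a point from camera to tool coordinates, whose origin is the TCP and whose axes are the flange's). Camera axes: x right, y down, z forward; pixel columns grow to the right and rows downward; lengths in m; the calibration is good to about 2 mm. A picture is of the moment at which its call begins: read the wrist's pose just before it. There is no depth.
- order.finish_job(): hands the job in; it is judged then, once.
The state is a dict: "clock": time; "joint_pos": joint angles; "joint_velocities": joint speeds; "joint_torque": joint torques, N m; "ee_pos": TCP position; "orientation": TCP orientation; "ft_force": force on the tool from outside, world axes, zero at the start; "moment": the same for the moment, N m; "finger_gap": finger opening in m; "grip_force": force on a finger pad.
Only numpy, scipy, OpenCV 4.12 (cv2) and the standard library are available. Lean on these libraries where they do the work, as an engineer would, in place of code of your own. Each camera call takes 0.05 s, during which the arm holds its last target. There are 200 camera calls.

## Working session

There is one attempt and no reset: what is moved stays moved. The work goes in short steps, Python scripts to look and compute and a tool call to move; the robot and the scene stay as the last step left them, time stands still between calls to the robot, and variables do not carry over. Pictures are saved under pics/ and viewed, at most 10 in all, crops included, and the job is handed in when it is done.

Besides the shell and the picture viewer there is one more tool, called after ">>>" in YAML: its name, and indented under it one key for each argument. drive_tool: Moves the arm, as the interface text tells. Shifts and turns lie within -1 to 1; 1 stands for 50 cm of shift or 2 rad of turn. Its arguments: {"type":"object","properties":{"series":{"type":"array"},"grip":{"type":"number"},"newtons":{"type":"number"}},"required":["series"]}

```bash
mkdir -p pics
cat > h.py <<'E'
import numpy as np, cv2
from cell import telemetry, camera, order
def K(c):
    f=c["img"].shape[0]/2/np.tan(np.radians(c["fovy"])/2); return np.array([[f,0,c["cx"]],[0,f,c["cy"]],[0,0,1]])
def Rt(c):
    return cv2.Rodrigues(np.array(c["rvec"],float))[0],np.array(c["tvec"],float)
def ray(c,uv):
    R,t=Rt(c); d=R.T@np.linalg.solve(K(c),[uv[0],uv[1],1]); return -R.T@t,d
def onz(c,uv,z):
    o,d=ray(c,uv); return o+d*(z-o[2])/d[2]
E
python3 - <<'E'
from h import *
s=telemetry.read_state(); print(s)
a=camera("scene");b=camera("top")
import pickle;pickle.dump((a,b),open("c.pkl","wb"))
for n,c in(("s",a),("t",b)):
    cv2.imwrite(f"pics/{n}0.png",c["img"][:,:,::-1]); R,t=Rt(c); print(-R.T@t,c["fovy"])
E
```

```text
{'clock': 0.0, 'joint_pos': array([ 1.10898569e+00,  2.41387105e-01,  3.72940970e-03,  1.33520524e+00,
       -1.14740712e-05,  1.57080336e+00]), 'joint_velocities': array([-1.75360882e-03, -1.31474070e-03, -6.37890857e-05,  6.79957074e-04,
        3.77138093e-04, -2.40695668e-03]), 'joint_torque': array([ 1.83469001e-04, -3.72317684e+01,  2.52407598e+01,  1.70394470e-02,
        7.32786793e-05, -6.38740090e-06]), 'ee_pos': array([0.22266442, 0.44737816, 0.40382749]), 'orientation': array([-2.30892634e-04,  2.28862204e-01,  9.73458281e-01, -1.00719399e-03]), 'ft_force': array([-1.33916061,  0.18232445, -1.20960275]), 'moment': array([0.07512966, 0.00802232, 0.03452505]), 'grip_force': 0.0, 'finger_gap': 0.08552315367325652}
[ 1.14660172 -0.5689169   0.82586441] 49.00017425246116
[0.47184609 0.09511035 1.19415733] 50.605074753497846
```

View pics/s0.png

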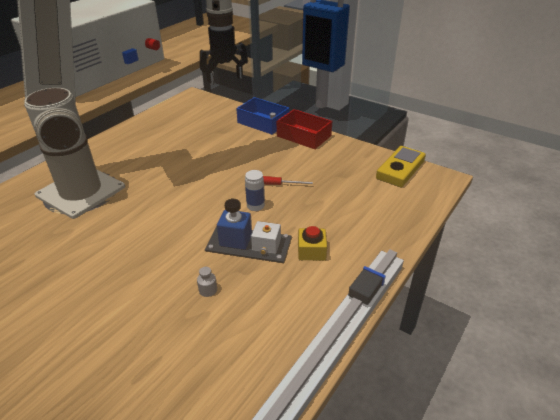

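View pics/t0.png

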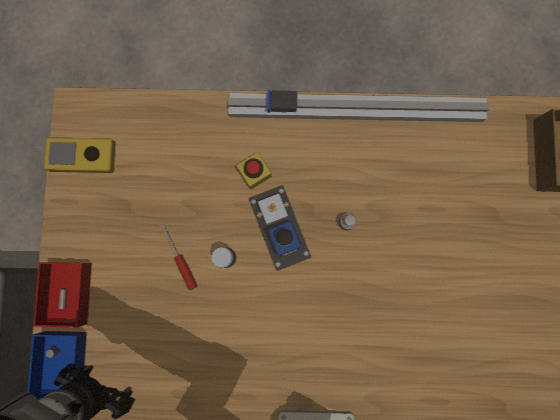

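The top view shows the knob near (285,238), pin (272,207), e-stop (253,168), can (222,257) and weight (347,221). In the scene view the knob is at (233,205) and the pin at (267,229).

Run:
```python
from h import *
import pickle
a,b=pickle.load(open("c.pkl","rb"))
def cen(c,lo,hi,box):
    x0,y0,x1,y1=box; h=cv2.cvtColor(c["img"],cv2.COLOR_RGB2HSV)[y0:y1,x0:x1]
    m=cv2.inRange(h,lo,hi); n,_,st,ce=cv2.connectedComponentsWithStats(m); i=1+np.argmax(st[1:,4]); return ce[i]+[x0,y0],st[i]
kt,s1=cen(b,(0,0,0),(180,255,45),(270,224,300,252)); print("knob top",kt,s1)
ks,s2=cen(a,(0,0,0),(180,255,45),(222,196,244,213)); print("knob scene",ks,s2)
pt,s3=cen(b,(8,150,120),(25,255,255),(262,199,282,216)); print("pin",pt,s3)
print("knob",onz(b,kt,.130),onz(a,ks,.124),"pin",onz(b,pt,.07))
for n,uv,z in(("can",(222,257),.11),("wt",(348,220),.066),("est",(253,168),.072),("scr",(187,275),.01)): print(n,onz(b,uv,z))
C=[(283,186),(250,199),(276,269),(310,256)]
P=np.array([onz(b,u,.008)[:2] for u in C]);print(P,P.mean(0))
d=(P[0]+P[1]-P[2]-P[3])/2;print(np.linalg.norm(d),np.arctan2(d[1],d[0]))
big=cv2.resize(b["img"][150:290,200:370],None,fx=4,fy=4,interpolation=cv2.INTER_CUBIC)
cv2.imwrite("pics/t1.png",big[:,:,::-1])
```

```text
knob top [280.57894737 231.42105263] [ 7  5  9  7 19]Traceback (most recent call last):
  File "<stdin>", line 8, in <module>
  File "<stdin>", line 6, in cen
    return _wrapfunc(a, 'argmax', axis=axis, out=out, **kwds)
    return bound(*args, **kwds)
ValueError: attempt to get argmax of an empty sequence
```

Thresholds were too strict. I'll use low saturation plus a looser darkness limit and print the crop.

Run:
```python
from h import *
import pickle
a,b=pickle.load(open("c.pkl","rb"))
def cen(c,lo,hi,box):
    x0,y0,x1,y1=box; h=cv2.cvtColor(c["img"],cv2.COLOR_RGB2HSV)[y0:y1,x0:x1]
    m=cv2.inRange(h,lo,hi); n,_,st,ce=cv2.connectedComponentsWithStats(m)
    if n<2: print("none",np.median(h.reshape(-1,3),0)); return np.array([(x0+x1)/2,(y0+y1)/2]),0
    i=1+np.argmax(st[1:,4]); return ce[i]+[x0,y0],st[i]
kt,s1=cen(b,(0,0,0),(180,120,80),(272,226,297,249)); print("knob top",kt,s1)
ks,s2=cen(a,(0,0,0),(180,255,70),(222,196,244,213)); print("knob scene",ks,s2)
pt,s3=cen(b,(8,150,120),(25,255,255),(265,201,279,214)); print("pin",pt,s3)
print("knob",onz(b,kt,.132),onz(b,(285,238),.132),onz(a,ks,.124),"pin",onz(b,pt,.07))
for n,uv,z in(("can",(222,257),.11),("wt",(348,220),.066),("est",(253,168),.072),("scr",(187,275),.01)): print(n,onz(b,uv,z))
C=[(283,186),(250,199),(276,269),(310,256)]
P=np.array([onz(b,u,.008)[:2] for u in C]);print(P.mean(0))
d=(P[0]+P[1]-P[2]-P[3])/2;print(np.linalg.norm(d),np.arctan2(d[1],d[0]),"knob from plate",P.mean(0)-.035*d/np.linalg.norm(d))
big=cv2.resize(b["img"][150:290,200:370],None,fx=4,fy=4,interpolation=cv2.INTER_CUBIC)
cv2.imwrite("pics/t1.png",big[:,:,::-1])
```

```text
knob top [282.65156794 235.43554007] [  0   0  21  20 287]
knob scene [232.08588957 205.49079755] [  3   3  15  14 163]
pin [271.8 207. ] [ 5  5  4  3 10]
knob [0.53704391 0.09700877 0.132     ] [0.53103928 0.09126593 0.132     ] [0.5330471  0.09022664 0.124     ] pin [0.61277914 0.12636036 0.07      ]
can [0.48275489 0.24324902 0.11      ]
wt [ 0.5840795  -0.06845187  0.066     ]
est [0.71266255 0.17718323 0.072     ]
scr [0.43440341 0.34770775 0.01      ]
[0.56664976 0.10575242]
0.20079502194852233 0.3834189100037463 knob from plate [0.53419108 0.09265916]
```

View pics/t1.png

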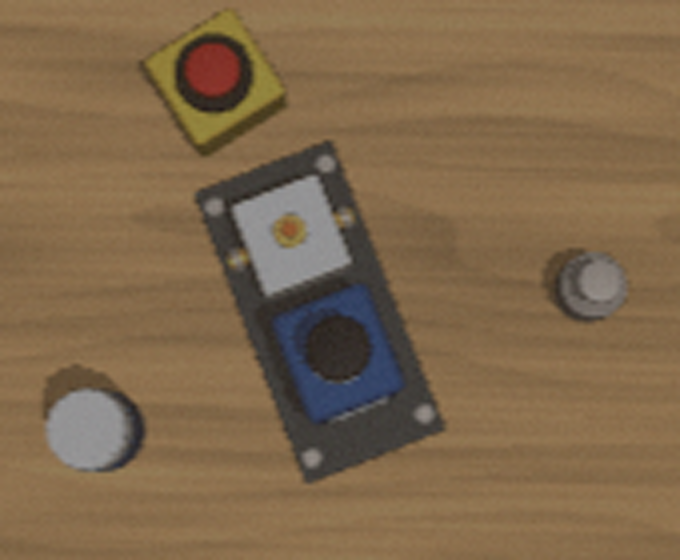

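The knob is at about (0.533, 0.092). The pin is 87 mm from it (85 expected), the plate measures 201 mm (210 expected), and the yaw is about 0.39. I'll move above it, shutting the fingers on the way.

>>> drive_tool:
  series:
    - [[-0.0726, -0.03, 0], [0, 0, 0]]
    - [[-0.0726, -0.03, 0], [0, 0, 0]]
    - [[-0.0726, -0.03, 0], [0, 0, 0]]
    - [[-0.0726, -0.03, 0], [0, 0, 0]]
    - [[-0.0726, -0.03, 0], [0, 0, 0]]
    - [[-0.0726, -0.03, 0], [0, 0, 0]]
    - [[-0.0726, -0.03, 0], [0, 0, 0]]
    - [[-0.0726, -0.03, 0], [0, 0, 0]]
    - [[-0.0726, -0.03, 0], [0, 0, 0]]
    - [[-0.0726, -0.03, 0], [0, 0, 0]]
    - [[-0.0726, -0.03, 0], [0, 0, 0]]
    - [[-0.0726, -0.03, 0], [0, 0, 0]]
  grip: -1
  newtons: 40

```text
clock: 1.3
ee_pos: [0.5333, 0.0909, 0.4042]
orientation: [-0.0, 0.229, 0.973, -0.0]
ft_force: [0.7, 1.5, 0.4]
finger_gap: -0.0003
grip_force: 0.0
```

>>> drive_tool:
  series:
    - [[0, 0, 0], [0, 0, 0]]
    - [[0, 0, 0], [0, 0, 0]]
    - [[0, 0, 0], [0, 0, 0]]

```text
clock: 1.6
ee_pos: [0.532, 0.0928, 0.4043]
orientation: [-0.001, 0.229, 0.974, -0.0]
ft_force: [-0.3, 0.7, -0.5]
finger_gap: -0.0001
grip_force: 0.0
```

Run:
```python
from h import *
import pickle
s=telemetry.read_state(); w=camera("wrist"); a=camera("scene")
print(s["clock"],s["ee_pos"],s["orientation"],s["finger_gap"],s["ft_force"]); print(w["T_tool_cam"],w["fovy"])
pickle.dump((s,w,a),open("w.pkl","wb"))
cv2.imwrite("pics/w1.png",w["img"][:,:,::-1])
cv2.imwrite("pics/s1.png",cv2.resize(a["img"][130:300,150:350],None,fx=3,fy=3)[:,:,::-1])
```

```text
1.6 [0.53201137 0.09282066 0.404286  ] [-7.09514539e-04  2.28600073e-01  9.73520154e-01 -1.13444913e-04] -6.418234542977199e-05 [-0.28010822  0.68845992 -0.49930023]
[[ 3.05731071e-04 -9.64424897e-01 -2.64356813e-01  6.73954221e-02]
 [ 9.99999555e-01  5.30675767e-04 -7.79499437e-04  1.00094536e-03]
 [ 8.92056419e-04 -2.64356458e-01  9.64424630e-01  2.98328063e-02]
 [ 0.00000000e+00  0.00000000e+00  0.00000000e+00  1.00000000e+00]] 71.46596163788558
```

View pics/w1.png

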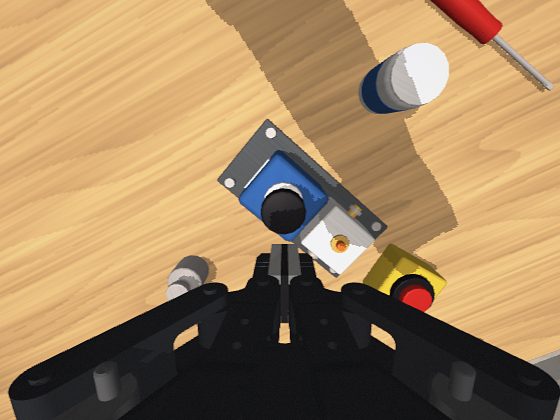

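View pics/s1.png

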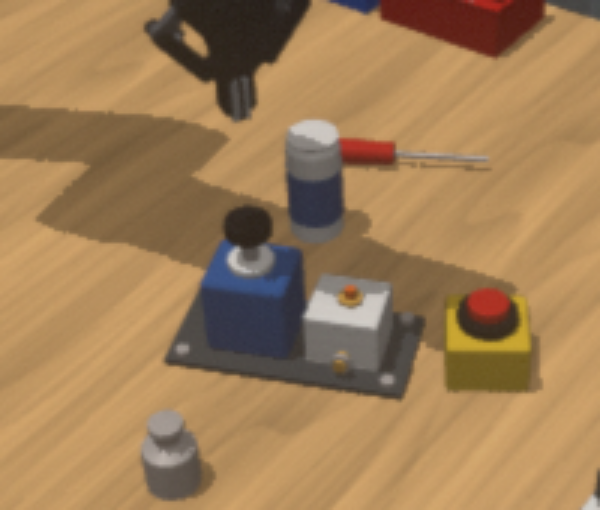

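The wrist view shows the knob top at about (284,213), the pin at (340,243) and the shut fingertips at (285,245). I'll check the knob's position from this view.

Run:
```python
from h import *
import pickle
from scipy.spatial.transform import Rotation as Ro
s,w,a=pickle.load(open("w.pkl","rb"))
q=s["orientation"];R=Ro.from_quat([*q[1:],q[0]]).as_matrix();T=np.array(w["T_tool_cam"])
o=R@T[:3,3]+s["ee_pos"]
h=cv2.cvtColor(w["img"],cv2.COLOR_RGB2GRAY)[180:243,250:320]
n,_,st,ce=cv2.connectedComponentsWithStats((h<60).astype(np.uint8));i=1+np.argmax(st[1:,4]);print(st[i],ce[i]+[250,180])
def P(uv,z):
    d=R@T[:3,:3]@np.linalg.solve(K(w),[*uv,1]); return o+d*(z-o[2])/d[2]
for n,uv,z in(("knob",(284,213),.132),("pin",(341,243),.074)):print(n,P(uv,z),R.T@(P(uv,z)-s["ee_pos"]))
```

```text
[  11    8   46   46 1585] [283.42018927 211.44290221]
knob [0.53394231 0.09251461 0.132     ] [-0.00222737  0.00073386  0.27228292]
pin [0.60741709 0.12600487 0.074     ] [-0.05319361  0.06345862  0.33018101]
```

>>> drive_tool:
  series:
    - [[-0.004, 0.001, 0.08], [0, 0, 0]]
    - [[0, 0, 0.08], [0, 0, 0]]
    - [[0, 0, 0], [0, 0, 0]]
    - [[0, 0, 0.026], [0, 0, 0]]
    - [[0, 0, 0.02], [0, 0, 0]]
    - [[0, 0, 0], [0, 0, 0]]
    - [[0, 0, 0], [0, 0, 0]]

```text
clock: 2.4
ee_pos: [0.5347, 0.0925, 0.3035]
orientation: [0.001, 0.228, 0.974, 0.001]
ft_force: [-1.0, 2.1, 4.4]
finger_gap: 0.0002
grip_force: 1.9
```

Contact is where expected (tip ≈ 0.1305 m, about 4 N). First trial press:

>>> drive_tool:
  series:
    - [[0, 0, 0.02], [0, 0, 0]]
    - [[0, 0, 0.014], [0, 0, 0]]
    - [[0, 0, 0], [0, 0, 0]]
    - [[0, 0, 0], [0, 0, 0]]

```text
clock: 2.8
ee_pos: [0.5351, 0.0924, 0.2874]
orientation: [0.002, 0.229, 0.974, 0.001]
ft_force: [-2.9, 1.8, 9.7]
finger_gap: 0.0003
grip_force: 4.5
```

Pressed ~17.5 mm at 9.7 N. I'll go a little deeper, then repeat strokes with full release.

>>> drive_tool:
  series:
    - [[0, 0, 0.005], [0, 0, 0]]
    - [[0, 0, 0], [0, 0, 0]]
    - [[0, 0, -0.055], [0, 0, 0]]
    - [[0, 0, 0], [0, 0, 0]]
    - [[0, 0, 0], [0, 0, 0]]
    - [[0, 0, 0], [0, 0, 0]]
    - [[0, 0, 0.03], [0, 0, 0]]
    - [[0, 0, 0.025], [0, 0, 0]]
    - [[0, 0, 0], [0, 0, 0]]
    - [[0, 0, 0], [0, 0, 0]]

```text
clock: 3.8
ee_pos: [0.5351, 0.092, 0.2837]
orientation: [0.001, 0.229, 0.973, 0.001]
ft_force: [-1.5, -0.5, 9.8]
finger_gap: -0.0001
grip_force: 5.0
```

>>> drive_tool:
  series:
    - [[0, 0, -0.055], [0, 0, 0]]
    - [[0, 0, 0], [0, 0, 0]]
    - [[0, 0, 0], [0, 0, 0]]
    - [[0, 0, 0], [0, 0, 0]]

```text
clock: 4.2
ee_pos: [0.534, 0.0918, 0.3083]
orientation: [-0.001, 0.229, 0.973, -0.001]
ft_force: [-0.4, 0.8, -0.4]
finger_gap: 0.0001
grip_force: 0.0
```

Run:
```python
from h import *
w=camera("wrist")
a=camera("scene")
x=cv2.resize(w["img"][130:300,200:420],None,fx=2,fy=2);y=cv2.resize(a["img"][180:270,190:300],None,fx=4,fy=4)
cv2.imwrite("pics/x2.png",np.hstack([cv2.resize(x,(330,255)),cv2.resize(y,(440,255*440//311))[:255]])[:,:,::-1])
```

```text
(no output)
```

View pics/x2.png

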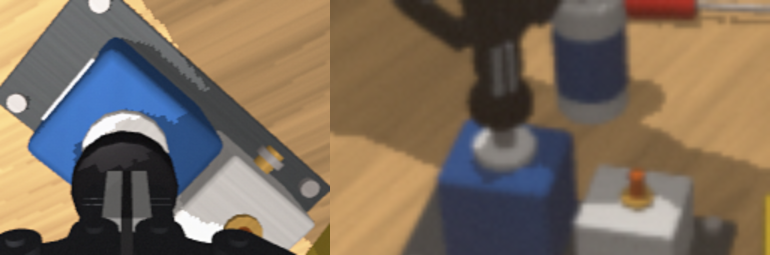

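The pin has clearly risen, standing out at (637,185), and the fingers sit centred on the knob. Now six more strokes; extra ones do no harm.

>>> drive_tool:
  series:
    - [[0, 0, 0.03], [0, 0, 0]]
    - [[0, 0, 0.025], [0, 0, 0]]
    - [[0, 0, 0], [0, 0, 0]]
    - [[0, 0, -0.055], [0, 0, 0]]
    - [[0, 0, 0], [0, 0, 0]]
    - [[0, 0, 0], [0, 0, 0]]
    - [[0, 0, 0.03], [0, 0, 0]]
    - [[0, 0, 0.025], [0, 0, 0]]
    - [[0, 0, 0], [0, 0, 0]]
    - [[0, 0, -0.055], [0, 0, 0]]
    - [[0, 0, 0], [0, 0, 0]]
    - [[0, 0, 0], [0, 0, 0]]

```text
clock: 5.5
ee_pos: [0.5342, 0.0919, 0.3089]
orientation: [-0.001, 0.229, 0.973, -0.0]
ft_force: [-0.3, -0.1, 0.4]
finger_gap: -0.0003
grip_force: 0.0
```

>>> drive_tool:
  series:
    - [[0, 0, 0.03], [0, 0, 0]]
    - [[0, 0, 0.025], [0, 0, 0]]
    - [[0, 0, 0], [0, 0, 0]]
    - [[0, 0, -0.055], [0, 0, 0]]
    - [[0, 0, 0], [0, 0, 0]]
    - [[0, 0, 0], [0, 0, 0]]
    - [[0, 0, 0.03], [0, 0, 0]]
    - [[0, 0, 0.025], [0, 0, 0]]
    - [[0, 0, 0], [0, 0, 0]]
    - [[0, 0, -0.055], [0, 0, 0]]
    - [[0, 0, 0], [0, 0, 0]]
    - [[0, 0, 0], [0, 0, 0]]

```text
clock: 6.7
ee_pos: [0.534, 0.0919, 0.3083]
orientation: [-0.001, 0.229, 0.973, -0.0]
ft_force: [0.0, 0.4, -0.3]
finger_gap: 0.0001
grip_force: 0.0
```

>>> drive_tool:
  series:
    - [[0, 0, 0.03], [0, 0, 0]]
    - [[0, 0, 0.025], [0, 0, 0]]
    - [[0, 0, 0], [0, 0, 0]]
    - [[0, 0, -0.055], [0, 0, 0]]
    - [[0, 0, 0], [0, 0, 0]]
    - [[0, 0, 0], [0, 0, 0]]
    - [[0, 0, 0.03], [0, 0, 0]]
    - [[0, 0, 0.025], [0, 0, 0]]
    - [[0, 0, 0], [0, 0, 0]]
    - [[0, 0, -0.055], [0, 0, 0]]
    - [[0, 0, 0], [0, 0, 0]]
    - [[0, 0, 0], [0, 0, 0]]

```text
clock: 7.9
ee_pos: [0.5339, 0.0918, 0.3081]
orientation: [-0.001, 0.229, 0.973, -0.001]
ft_force: [0.2, -0.1, -0.3]
finger_gap: 0.0002
grip_force: 0.0
```

>>> drive_tool:
  series:
    - [[0, 0, -0.08], [0, 0, 0]]
    - [[0, 0, -0.08], [0, 0, 0]]
    - [[0, 0, -0.08], [0, 0, 0]]
    - [[0, 0, 0], [0, 0, 0]]
    - [[0, 0, 0], [0, 0, 0]]

```text
clock: 8.4
ee_pos: [0.5345, 0.0919, 0.4283]
orientation: [-0.001, 0.229, 0.973, -0.0]
ft_force: [-1.0, 0.0, -1.1]
finger_gap: -0.0002
grip_force: 0.0
```

Run:
```python
from h import *
s=telemetry.read_state();print(s["clock"],s["ee_pos"])
w=camera("wrist")
a=camera("scene")
cv2.imwrite("pics/x3.png",np.hstack([cv2.resize(w["img"],(340,255)),cv2.resize(a["img"][180:270,190:300],(312,255))])[:,:,::-1])
# pin height from scene: orange blob top and bush
h=cv2.cvtColor(a["img"],cv2.COLOR_RGB2HSV); m=cv2.inRange(h,(3,190,90),(22,255,255))[205:240,255:280]
ys,xs=np.nonzero(m); print(ys.min()+205,ys.max()+205,xs.mean()+255)
R,t=Rt(a); 
for z in(.068,.093,.097,.101):
    print(z,cv2.projectPoints(np.array([[.611,.1255,z]]),np.array(a["rvec"],float),t,K(a),None)[0].ravel())
```

```text
8.4 [0.53450229 0.09193114 0.42834031]
217 223 266.1666666666667
0.068 [266.57630517 226.73961196]
0.093 [266.32207605 219.11422357]
0.097 [266.28073998 217.87438278]
0.101 [266.23921863 216.62898494]
```

View pics/x3.png

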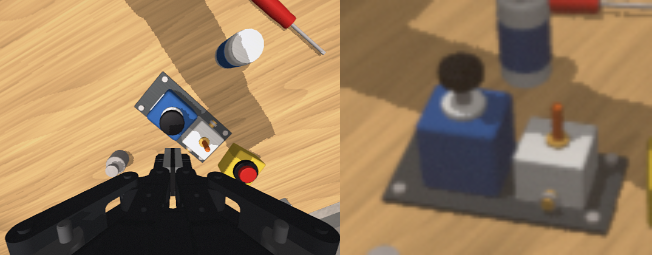

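The pin stands high (top row 217; 216.6 expected for fully out) and the knob is up. That margin is about 1 px, so I'll add two more strokes and check that the pin does not change.

>>> drive_tool:
  series:
    - [[0, 0, 0.08], [0, 0, 0]]
    - [[0, 0, 0.08], [0, 0, 0]]
    - [[0, 0, 0.08], [0, 0, 0]]
    - [[0, 0, 0], [0, 0, 0]]
    - [[0, 0, 0.03], [0, 0, 0]]
    - [[0, 0, 0.025], [0, 0, 0]]
    - [[0, 0, 0], [0, 0, 0]]
    - [[0, 0, 0], [0, 0, 0]]

```text
clock: 9.3
ee_pos: [0.5338, 0.0918, 0.2843]
orientation: [-0.001, 0.229, 0.973, -0.0]
ft_force: [-5.6, -0.6, 9.1]
finger_gap: 0.0004
grip_force: 4.8
```

>>> drive_tool:
  series:
    - [[0, 0, -0.055], [0, 0, 0]]
    - [[0, 0, 0], [0, 0, 0]]
    - [[0, 0, 0], [0, 0, 0]]
    - [[0, 0, 0.03], [0, 0, 0]]
    - [[0, 0, 0.025], [0, 0, 0]]
    - [[0, 0, 0], [0, 0, 0]]
    - [[0, 0, 0], [0, 0, 0]]
    - [[0, 0, -0.055], [0, 0, 0]]
    - [[0, 0, 0], [0, 0, 0]]
    - [[0, 0, 0], [0, 0, 0]]

```text
clock: 10.3
ee_pos: [0.5344, 0.0919, 0.3095]
orientation: [-0.0, 0.229, 0.973, -0.0]
ft_force: [0.4, -0.2, -0.6]
finger_gap: -0.0002
grip_force: 0.0
```

>>> drive_tool:
  series:
    - [[0, 0, -0.08], [0, 0, 0]]
    - [[0, 0, -0.08], [0, 0, 0]]
    - [[0, 0, -0.08], [0, 0, 0]]
    - [[0, 0, 0], [0, 0, 0]]
    - [[0, 0, 0], [0, 0, 0]]
    - [[0, 0, 0], [0, 0, 0]]
    - [[0, 0, 0], [0, 0, 0]]

```text
clock: 11.0
ee_pos: [0.5342, 0.0919, 0.4273]
orientation: [-0.002, 0.229, 0.973, -0.001]
ft_force: [0.2, 1.1, -0.5]
finger_gap: 0.0002
grip_force: 0.0
```

Run:
```python
from h import *
import pickle
s=telemetry.read_state();print(s["clock"],s["ee_pos"])
a=camera("scene")
h=cv2.cvtColor(a["img"],cv2.COLOR_RGB2HSV); m=cv2.inRange(h,(3,190,90),(22,255,255))[205:240,255:280]
ys,xs=np.nonzero(m); print(ys.min()+205,ys.max()+205,xs.mean()+255)
a0=pickle.load(open("c.pkl","rb"))[0]
print("knob column grey before/after",[cv2.cvtColor(i["img"],cv2.COLOR_RGB2GRAY)[198:214,232].tolist() for i in (a0,a)])
old=cv2.imread("pics/x3.png")[:,340:,::-1]; new=cv2.resize(a["img"][180:270,190:300],(312,255))
d=cv2.absdiff(old,new)[90:150,195:240]; print("pin region diff since last",d.mean(),d.max())
```

```text
11.0 [0.53415175 0.09185327 0.42734161]
217 223 266.0
knob column grey before/after [[98, 58, 46, 44, 48, 47, 46, 47, 47, 47, 42, 43, 41, 40, 50, 75], [72, 49, 45, 45, 45, 42, 43, 42, 41, 44, 40, 40, 37, 41, 49, 77]]
pin region diff since last 0.7606172839506172 5
```

The pin did not move with the extra strokes, so it is on its stop. The knob is up and the arm is clear.

```bash
python3 -c "
from cell import order; print(order.finish_job())"
```

```text
the job is handed in; nothing more can be done
None
```

I pumped the knob ten strokes until the indicator pin was fully out (two extra strokes no longer moved it), let the knob spring back up, moved the arm clear, and handed the job in; no verdict was returned.

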